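# Take the blade off a table fan (left-hand spinner)

### The arm

A 6-joint arm with a two-finger parallel gripper is mounted at the origin on the work surface. World frame = base frame: x ahead of the robot, y to its left, z up, the work surface at z = 0. Lengths are in m, angles in rad, forces in N, time in s.
With the tool pointing down it reaches from about 0.35 to 0.725 m from the base axis. Payload 4.3 kg.
Tool frame: the origin (TCP) lies midway between the tips of the shut fingers; the grasp point (between the pads) lies 19 mm behind it; z points along the fingers, y is the direction in which the jaws open and shut (so a half turn about z gives the same grasp; the last joint's range is limited). The gripper opens to 85 mm and grips with 20 to 120 N. Pads are 22 mm wide; open, the fingers measure 114 mm over their backs; the gripper's body (76 mm by 85 mm) begins 54 mm behind the grasp point. The pads swing forward as they close: fully open they stand 13 mm farther back than shut.
Start: joints at [1.089, 0.377, 0.081, 1.274, 0, 1.46], TCP at [0.209, 0.536, 0.231] pointing down, gripper open.
Joint ranges: [-2.72, 2.72], [-0.84, 1.66], [-1.02, 1.22], [-1.77, 2.12], [-1.37, 1.28], [-3.14, 3.14]. Speed limits (rad/s): [2.57, 2.57, 3.14, 3.14, 3.14, 3.14].

### API

Orientations are given as a rotation vector (axis times angle).
In Python, from plant import ctrl, read_camera, camera_info gives the robot as it stands. The module is installed in compiled form; this text tells all that it offers.
- The arm moves only by the tool jog_arm, never from a script. Its argument "plan" is a list that holds one entry, the list of rows, each a list of 6 numbers: the shift along the world's x, y, z in units of 30 mm (1.0 is 30 mm), then the turn, a rotation vector about the world's x, y, z in units of 5 degrees (1.0 is 5 degrees). In form: [[[x, y, z, ax, ay, az], ...]]. A call has 1 to 12 rows; each row is the pose to reach, as a shift and turn from the pose measured when the call began; what a row does not reach only later rows make up. A row lasts 1/12 s, in which the tool goes at most 41.7 mm and 7.16 degrees, less where a joint would pass 70% of its speed; a pose out of reach is approached as far as the arm can. A call with a gripper value outside its range is refused whole. "fingers" is the finger opening in mm, from 0 to 85.4, set as the call begins (left out, the last holds). The fingers move at their own pace and stop on an object; "force" is the grip in N (left out, the last holds). Time passes only in rows, so rows that repeat a pose let the fingers close. It gives the time, the measured TCP pose, the force and the opening at its end, in the units of the state.
- ctrl.get_obs(): the state, without advancing time (a new reading comes with each control period).
- read_camera(name): name is "side" or "top"; returns the picture (384x512x3 uint8, red, green, blue); there is no depth.
- camera_info(name): a dict with "camera_matrix" (3x3 intrinsics, pixels), "R" (3x3) and "t" (3): a world point X has camera coordinates R X + t. Camera axes: x right, y down, z forward; pixel columns grow to the right and rows downward; lengths in m; the calibration is good to about 2 mm. A picture is of the moment at which its call begins. camera_info takes no time and is no camera call.
- ctrl.job_done(): hands the job in, once; it reports no verdict.
The state is a dict: "time": time; "joint_positions": joint angles; "joint_velocities": joint speeds; "tau": joint torques, N m; "tool_pos": TCP position; "eef_rot": TCP orientation; "wrist_force": force on the tool from outside, world axes, zero at the start; "wrist_torque": the same for the moment, N m; "gripper_width": finger opening in m.
Only numpy, scipy, OpenCV 4.12 (cv2) and the standard library are available. Lean on these libraries where they do the work, as an engineer would, in place of code of your own. Each camera call takes 0.05 s, during which the arm holds its last target. There are 200 camera calls.

### The job

This table fan is being taken apart for washing and its front guard is already off. Unscrew the spinner from the end of the shaft (it has a left-hand thread, so it loosens clockwise as you face it) and put it in the small white carton; then draw the blade straight off the shaft and lay it gently in the wooden tray, lying flat with the front of its hub up. Leave the other things on the table where they are.

Things in the scene. Friction and masses are not known exactly. Their poses are not given: they have to be found in the camera images.
- shaft (a point): Seat of the blade's hub on the fan's steel shaft, on its axis; z points outward along the shaft and leans 30 deg from vertical, x and y square to it. Outward: square drive 18 x 18 mm to z = 12 mm, round 16 mm in diameter to z = 42 mm, then a coarse left-hand thread 18 mm over the crests; tip at z = 66 mm. The shaft is braked, it cannot turn. Wire rear guard: rim 256 mm in diameter at z = 14 mm.
- fan: White table fan, fixed to the table. Round base 200 mm in diameter; tube yoke 330 mm wide in y over its side knobs, 25 mm in x, 190 mm high. Origin: centre of the underside of the base, z up. The head's pivot is 170 mm above it; the head, with blade and shaft, faces 30 deg from straight up, leaning to the fan's -x.
- spinner: White ribbed plastic cap nut on the shaft's end, in front of the blade: round, 42 mm in diameter (44 mm over the ribs), 32 mm tall, sides straight for 24 mm, then a low dome; 45 g. Origin: centre of its underside, which at the start sits tight on the front of the hub; z outward through the dome. Starts fully tightened; it stays where it is on the thread when let go and needs about 0.1 N m to turn.
- spinner_top (a point): Top of the spinner's dome, 32 mm from its underside. LEFT-HAND thread, lead 16 mm a turn, 1 mm axial play: clockwise, looking down on the dome, it climbs outward; anticlockwise it only jams. It comes free after about 205 deg clockwise from tight, having climbed 9 mm; up to 260 deg does no harm. Then lift it 17 mm or more along the shaft to clear the tip.
- blade: Blue plastic fan blade, three wings, 196 mm in diameter, about 130 g. Hub: round, 52 mm in diameter, 42 mm tall, with a 20 mm square through hole. The wings leave it between 2 and 24 mm above its rear face; the front 18 mm are bare, to grip. Origin: centre of the hub's rear face, at the start on shaft; z out of the hub's front.
- hub_front (a point): Centre of the front face of the blade's hub, 42 mm from its rear face. With the spinner off, the blade slides freely along the shaft's axis and is clear after 66 mm.
- tray: Dark wooden square tray, 270 x 270 mm outside, floor 4 mm thick, rim 4 mm thick and 14 mm tall from the table; fixed. Origin: centre of its underside on the table, z up, x and y along its sides.
- carton: Open white card carton, 130 x 130 mm outside, 45 mm tall, walls and floor 4 mm; fixed. Origin: centre of its underside on the table, z up, x and y along its sides.
- mug: White mug, 80 mm in diameter, 95 mm tall, bystander. Origin: centre of its underside.
- screwdriver: Screwdriver with a black handle, 200 mm long, lying on the table, bystander. Origin: under its middle; x along it.
- eyeglass_case: Black eyeglass case, 160 x 62 x 40 mm, bystander. Origin: centre of its underside; x along it.
Things that resemble listed ones, but are neither listed nor needed, are in the scene too. What is shaped like the blade but orange is not meant. There is more than one size of the spinner; the one meant has the size given above.

How it is judged:
By the outcome, as a careful person would: the job done as asked, in the order asked, and still so for the second after the job is handed in, with the robot touching nothing.
It also fails if it takes over 72 s, if anything falls off the work surface, if the arm or the gripper's body presses on something with over 40 N, if the wrist force passes 120 N, or if a joint passes its speed limit or range.

## Working session

There is one attempt and no reset: what is moved stays moved. The work goes in short steps, Python scripts to look and compute and a tool call to move; the robot and the scene stay as the last step left them, time stands still between calls to the robot, and variables do not carry over. Pictures are saved under pics/ and viewed, about 8 in all and at most 12, crops included, and the job is handed in when it is done.

Besides the shell and the picture viewer there is one more tool, called after ">>>" as name(argument=value, ...) on one line, values as JSON. jog_arm: Moves the arm, as the interface text tells. Its arguments: {"type":"object","properties":{"plan":{"type":"array","items":{"type":"array","items":{"type":"array","items":{"type":"number"}}}},"fingers":{"type":"number"},"force":{"type":"number"}},"required":["plan"]}

```bash
mkdir -p pics
cat > h.py <<'E'
import numpy as np, cv2
from plant import ctrl, read_camera, camera_info
def P(n,X):
    c=camera_info(n);p=np.array(c["R"])@np.asarray(X,float)+np.array(c["t"]).ravel();q=np.array(c["camera_matrix"])@p;return q[:2]/q[2]
def ray(n,uv):
    c=camera_info(n);R=np.array(c["R"]);t=np.array(c["t"]).ravel()
    d=R.T@np.linalg.solve(np.array(c["camera_matrix"]),[uv[0],uv[1],1.]);return -R.T@t,d/np.linalg.norm(d)
def onz(n,uv,z):
    o,d=ray(n,uv);return o+d*(z-o[2])/d[2]
def tri(uvs,uvt):
    A=np.zeros((3,3));b=np.zeros(3);L=[ray("side",uvs),ray("top",uvt)]
    for o,d in L:
        M=np.eye(3)-np.outer(d,d);A+=M;b+=M@o
    X=np.linalg.solve(A,b);return X,[np.linalg.norm((np.eye(3)-np.outer(d,d))@(X-o)) for o,d in L]
def snap(n,name,box=None,s=1):
    im=read_camera(n)[:,:,::-1].copy();cv2.imwrite(f"pics/raw_{name}.png",im)
    if box: im=im[box[1]:box[3],box[0]:box[2]]
    if s!=1: im=cv2.resize(im,None,fx=s,fy=s,interpolation=cv2.INTER_CUBIC)
    cv2.imwrite(f"pics/{name}.png",im);return im
E
python3 - <<'E'
from h import *
for n in("side","top"):
    snap(n,n+"0",s=1.5)
    o,d=ray(n,(256,192));print(n,o.round(3),d.round(3),camera_info(n)["camera_matrix"][0])
print(ctrl.get_obs())
E
```

```text
side [0.296 1.027 1.021] [ 0.133 -0.767 -0.628] [428.24542239   0.         254.07994227]
top [ 0.415 -0.01   1.336] [ 0.027 -0.002 -1.   ] [419.72581397   0.         257.10562513]
{'time': 0.1, 'joint_positions': array([ 1.08868235e+00,  3.77993623e-01,  7.97659793e-02,  1.27441298e+00,
       -5.77857004e-06,  1.46052737e+00]), 'joint_velocities': array([ 2.13311954e-03, -1.02255163e-03,  2.77333660e-03, -3.86340133e-04,
        9.87596246e-04, -4.74758912e-05]), 'tau': array([ 1.36817609e-03, -4.64690781e+01,  2.70584142e+01,  1.20633241e-02,
       -1.43496627e-04,  1.24340960e-05]), 'tool_pos': array([0.2086208 , 0.53518387, 0.23045476]), 'eef_rot': array([-5.80634808e-01, -3.08692608e+00,  2.77303615e-03]), 'wrist_force': array([0.6813656 , 0.38805144, 0.72324914]), 'wrist_torque': array([ 0.05710239,  0.01218581, -0.05856314]), 'gripper_width': 0.08549329154191773}
```

View pics/side0.png

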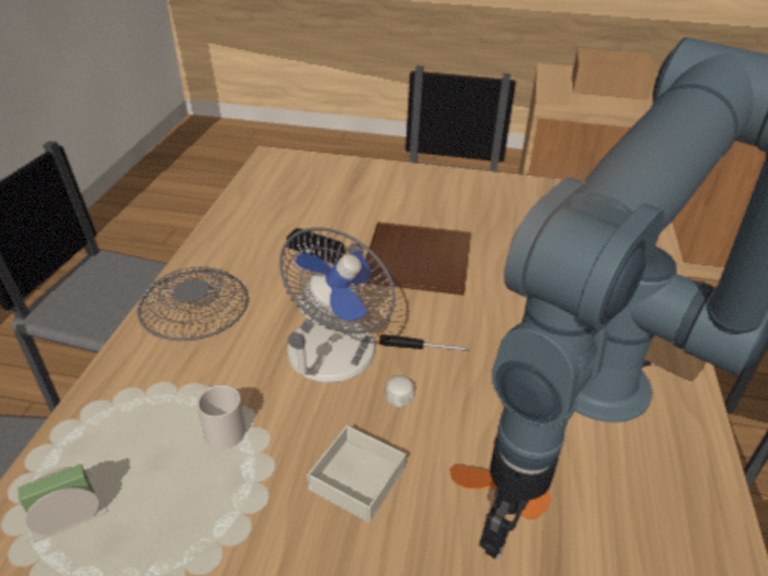

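View pics/top0.png

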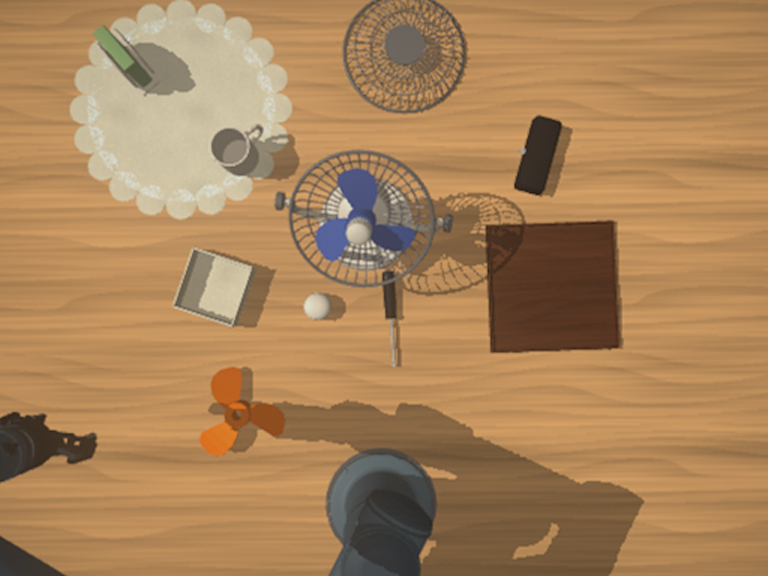

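Side view: the fitted spinner is at (348,265)/1.5 and the fan's base at (331,350)/1.5. The wooden tray is at (420,257)/1.5 and the carton at (357,472)/1.5. Top view: the spinner is at (358,231)/1.5, the knobs at (281,200) and (447,222), the tray at (555,287) and the carton at (213,288).

Candidates for the spinner (full-resolution pixels):
- White cap on the shaft: side (232,177), top (239,154). This is the one screwed on in front of the blue blade.
- Loose white cap on the table: side (266,260), top (211,204). It's a decoy.

The blade is the blue one at top (240,145), not the orange one at (160,275). I'll measure now and check with one close crop.

```bash
cat > m.py <<'E'
from h import *
S=cv2.imread("pics/raw_side0.png");T=cv2.imread("pics/raw_top0.png")
a=cv2.resize(S[135:235,175:275],None,fx=5,fy=5,interpolation=cv2.INTER_CUBIC)[:,:400]
b=cv2.resize(T[95:195,180:310],None,fx=5,fy=5,interpolation=cv2.INTER_CUBIC)[:,:400+0]
cv2.imwrite("pics/crop1.png",np.hstack([a,b]))
def comps(im,lo,hi,amin=15):
    m=cv2.inRange(cv2.cvtColor(im,cv2.COLOR_BGR2HSV),lo,hi);n,l,s,c=cv2.connectedComponentsWithStats(m)
    return [(s[i].tolist(),c[i].round(1).tolist(),i) for i in range(1,n) if s[i][4]>=amin],l
k1=onz("top",(281/1.5,200/1.5),.17);k2=onz("top",(447/1.5,222/1.5),.17);print("knobs",k1,k2,np.linalg.norm(k1-k2))
d=(k1-k2)[:2];yaw=np.arctan2(-d[0],d[1]);print("fan yaw deg",np.degrees(yaw),"piv",(k1+k2)/2)
for n,im in(("side",S),("top",T)):
    print(n,"blue",[c for c in comps(im,(105,110,40),(130,255,255))[0]])
    print(n,"wood",[c for c in comps(im,(0,90,20),(14,255,110),300)[0]])
    print(n,"white",[c for c in comps(im,(0,0,150),(40,75,255),60)[0]])
print("spin tri",tri((348/1.5,265/1.5),(358/1.5,231/1.5)))
E
python3 m.py
```

```text
knobs [0.61202798 0.17722805 0.17      ] [ 0.56836124 -0.1307978   0.17      ] 0.31110562677844084
fan yaw deg -8.068669593269217 piv [0.59019461 0.02321512 0.17      ]
side blue [([198, 169, 45, 44, 634], [223.3, 192.2], 1), ([236, 168, 9, 10, 21], [240.5, 172.4], 2)]
side wood [([58, 77, 86, 84, 1083], [97.5, 114.0], 28), ([246, 149, 68, 48, 2398], [281.8, 171.0], 100), ([488, 234, 24, 48, 371], [503.5, 263.2], 214)]
side white [([145, 68, 126, 23, 1314], [208.2, 79.3], 13), ([338, 88, 12, 12, 112], [343.4, 93.3], 14), ([225, 169, 15, 16, 172], [231.8, 176.9], 18), ([204, 184, 17, 25, 247], [212.8, 194.1], 23), ([191, 214, 58, 41, 1284], [218.8, 237.1], 52), ([257, 250, 19, 22, 325], [265.8, 260.5], 62), ([1, 254, 183, 130, 16729], [95.8, 324.5], 63), ([204, 284, 66, 64, 2033], [237.5, 313.9], 65)]
top blue [([211, 143, 29, 30, 423], [221.6, 158.1], 6)]
top wood [([324, 147, 89, 88, 7281], [368.0, 190.8], 33), ([12, 277, 51, 34, 420], [33.8, 294.1], 47)]
top white [([47, 0, 148, 146, 13400], [119.0, 73.2], 1), ([215, 125, 20, 20, 207], [225.0, 136.3], 11), ([230, 146, 21, 24, 269], [238.9, 158.0], 18), ([116, 165, 52, 53, 1109], [148.2, 191.4], 20), ([229, 172, 21, 7, 72], [239.9, 175.0], 27), ([203, 196, 16, 17, 218], [210.4, 203.9], 38)]
spin tri (array([0.54309727, 0.03153601, 0.25067232]), [np.float64(0.00037449249329052413), np.float64(0.0003744924932903821)])
```

View pics/crop1.png

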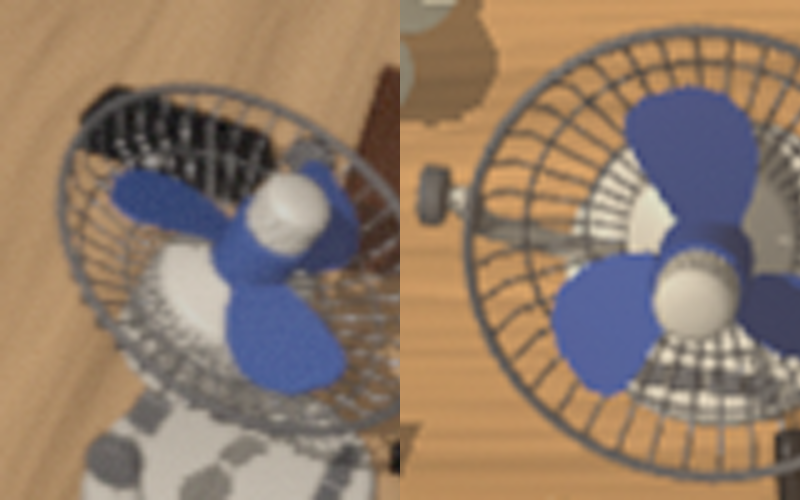

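The crop confirms the choice: the ribbed white cap sits on the blue hub, at side (232.8,177.4) and top (239,153.6). The axis derived from the knobs passes through the measured spinner to within 2 mm. Next I'll work out the pose targets.

```bash
cat > geo.py <<'E'
from h import *
from scipy.spatial.transform import Rotation as R
yaw=np.radians(-8.07);a=np.array([-.5*np.cos(yaw),-.5*np.sin(yaw),np.cos(np.pi/6)])
piv=np.array([.5902,.0232,.17]);C=np.array([.543,.0315,.2507])
def toolR(z,yref):
    y=yref-z*(yref@z);y/=np.linalg.norm(y);return R.from_matrix(np.c_[np.cross(y,z),y,z])
def delta(p,Rg,obs=None):
    o=obs or ctrl.get_obs();r=(Rg*R.from_rotvec(o["eef_rot"]).inv()).as_rotvec(degrees=True)
    return np.r_[(np.asarray(p)-o["tool_pos"])/.03,r/5].round(2)
def st():
    o=ctrl.get_obs();print("t",round(o["time"],2),"pos",o["tool_pos"].round(4),"j",np.degrees(o["joint_positions"]).round(0),"F",o["wrist_force"].round(1),"M",o["wrist_torque"].round(2),"w",round(o["gripper_width"]*1e3,1));return o
E
cat > g1.py <<'E'
from geo import *
import m
rc=tri((338/1.5,283/1.5),(362.5/1.5,218.5/1.5));print("rim",rc,"along from piv",(rc[0]-piv)@a)
print("C along",(C-piv)@a,"C-axis resid",(C-piv)-a*((C-piv)@a))
# spinner extents predicted for seat at s along axis: compare dome top & underside pixels
for s in(.03,.035,.04):
    seat=C-a*((C-piv)@a)+a*s
    print(s,"dome",P("side",seat+a*.074),P("top",seat+a*.074),"under",P("side",seat+a*.042),P("top",seat+a*.042),"rim",P("side",seat+a*.014),P("top",seat+a*.014))
T=m.T
for lo,hi,z,name in(((0,90,20),(14,255,110),.014,"tray"),):
    mk=cv2.inRange(cv2.cvtColor(T,cv2.COLOR_BGR2HSV),lo,hi);c=max(cv2.findContours(mk,0,2)[0],key=cv2.contourArea)
    b=cv2.boxPoints(cv2.minAreaRect(c));q=np.array([onz("top",p,z) for p in b]);print(name,q.round(3),q.mean(0),np.linalg.norm(q[0]-q[1]),np.linalg.norm(q[1]-q[2]))
q=np.array([onz("top",(x/1.5,y/1.5),.045) for x,y in((193,248),(254,263),(236,326),(174,306))]);print("carton",q.round(3),q.mean(0),[np.linalg.norm(q[i]-q[i-1]).round(3) for i in range(4)])
E
python3 g1.py | grep -v "blue\|wood\|white"
```

```text
knobs [0.61202798 0.17722805 0.17      ] [ 0.56836124 -0.1307978   0.17      ] 0.31110562677844084
fan yaw deg -8.068669593269217 piv [0.59019461 0.02321512 0.17      ]
spin tri (array([0.54309727, 0.03153601, 0.25067232]), [np.float64(0.00037449249329052413), np.float64(0.0003744924932903821)])
rim (array([0.5694394 , 0.02484607, 0.19561749]), [np.float64(0.003260161426365078), np.float64(0.003260161426365531)]) along from piv 0.03257844277526702
C along 0.09383713508699591 C-axis resid [-0.00074605  0.00171344 -0.00056534]
0.03 dome [233.46700822 174.63564894] [238.30796128 155.73148584] under [228.61967697 180.87324372] [239.53283431 150.92895345] rim [224.50641996 186.16622436] [240.5546161  146.92270952]
0.035 dome [234.23899394 173.64224992] [238.11077802 156.50461005] under [229.36660004 179.91209557] [239.34557005 151.66318683] rim [225.23240103 185.23202459] [240.37542963 147.62527119]
0.04 dome [235.01500942 172.64366537] [237.91197396 157.28408918] under [230.11735798 178.94601268] [239.15680597 152.40330079] rim [225.96205662 184.29309641] [240.19483951 148.33333633]
tray [[ 0.582 -0.226  0.014]
 [ 0.59  -0.501  0.014]
 [ 0.321 -0.505  0.014]
 [ 0.314 -0.232  0.014]] [ 0.45188959 -0.36634341  0.014     ] 0.27490544743376305 0.2682638128470434
carton [[0.536 0.378 0.045]
 [0.504 0.253 0.045]
 [0.375 0.29  0.045]
 [0.417 0.417 0.045]] [0.45803569 0.33472994 0.045     ] [np.float64(0.125), np.float64(0.129), np.float64(0.134), np.float64(0.133)]
```

Run:
```python
from geo import *
th=np.linspace(0,2*np.pi,90);u=np.cross(a,[0,1,0]);u/=np.linalg.norm(u);v=np.cross(a,u)
ax0=C-a*((C-piv)@a)
ring=lambda s,z,r:[ax0+a*(s+z)+r*(np.cos(t)*u+np.sin(t)*v) for t in th]
for s in(.02,.025,.03,.035,.04):
    X=ring(s,.043,.0215)+ring(s,.066,.0215)+ring(s,.074,.006)
    G=ring(s,.014,.128)
    print(s,[np.r_[np.min(q,0),np.max(q,0)].round(1).tolist() for q in ([P(n,x) for x in Y] for Y in(X,G) for n in("side","top"))])
print("observed spin side 225,169,240,185 top 230.4,144,248.4,163.4 rim side 186.5,153,264,223.5 top 192.5,100.5,291,191")
# goal: standoff, jaw j6~-110 : tool y reference
z=-a;lat=np.array([0,1,0.]);y0=toolR(z,lat)
under=ax0+a*(.035+.042)
print("under",under)
Rg=y0*R.from_euler('z',-110,degrees=True)
print("delta to standoff, j6=-110",delta(under+a*.12,Rg)); print("pos",under+a*.12, "delta with j6=0",delta(under+a*.12,y0)); st()
```

```text
0.02 [[220.9, 172.4, 237.1, 188.4], [230.8, 142.0, 247.9, 160.6], [184.1, 155.3, 259.1, 223.8], [194.2, 99.1, 288.1, 187.3]]
0.025 [[221.6, 171.4, 237.8, 187.5], [230.6, 142.7, 247.8, 161.3], [184.7, 154.3, 259.9, 222.9], [193.8, 99.6, 288.1, 188.1]]
0.03 [[222.4, 170.4, 238.6, 186.5], [230.4, 143.4, 247.6, 162.1], [185.4, 153.3, 260.6, 222.0], [193.5, 100.2, 288.1, 188.9]]
0.035 [[223.1, 169.4, 239.4, 185.6], [230.1, 144.1, 247.5, 162.9], [186.1, 152.4, 261.4, 221.2], [193.1, 100.7, 288.2, 189.8]]Traceback (most recent call last):
  File "<stdin>", line 8, in <module>
  File "<stdin>", line 8, in <genexpr>
  File "h.py", line 4, in P
    c=camera_info(n);p=np.array(c["R"])@np.asarray(X,float)+np.array(c["t"]).ravel();q=np.array(c["camera_matrix"])@p;return q[:2]/q[2]
ValueError: time passes only in moves, steps and waits
```

```bash
sed -i 's/^def P/from functools import lru_cache\ncamera_info=lru_cache(camera_info)\ndef P/' h.py
cat >> geo.py <<'E'
ax0=C-a*((C-piv)@a)
y0=toolR(-a,np.array([0,1,0.]))   # j6 ~ 0
under=ax0+a*.077
E
python3 - <<'E'
from geo import *
print("under",under,"a",a)
for k in(0,-60,-110):
    print(k,delta(under+a*.12,y0*R.from_euler('z',k,degrees=True)))
st()
E
```

```text
under [0.5513352  0.03031818 0.23611861] a [-0.49504865  0.07019142  0.8660254 ]
0 [  9.44 -16.55   3.65  -1.86  -5.74   3.96]
-60 [  9.44 -16.55   3.65  -4.83  -4.33  15.66]
-110 [  9.44 -16.55   3.65  -7.14  -2.15  25.33]
t 0.1 pos [0.2086 0.5352 0.2305] j [62. 22.  5. 73. -0. 84.] F [0.7 0.4 0.7] M [ 0.06  0.01 -0.06] w 85.5
```

>>> jog_arm(plan=[[[3,-5,3.6,-0.6,-1.9,1.3],[9.4,-16.5,3.6,-1.9,-5.7,4],[9.4,-16.5,3.6,-1.9,-5.7,4],[9.4,-16.5,3.6,-1.9,-5.7,4],[9.4,-16.5,3.6,-1.9,-5.7,4],[9.4,-16.5,3.6,-1.9,-5.7,4],[9.4,-16.5,3.6,-1.9,-5.7,4],[9.4,-16.5,3.6,-1.9,-5.7,4],[9.4,-16.5,3.6,-1.9,-5.7,4],[9.4,-16.5,3.6,-1.9,-5.7,4],[9.4,-16.5,3.6,-1.9,-5.7,4],[9.4,-16.5,3.6,-1.9,-5.7,4]]], fingers=85, force=40)

```text
time: 1.1
tool_pos: [0.4501, 0.1096, 0.3256]
eef_rot: [0.019, 2.623, -0.097]
wrist_force: [0.9, 1.2, -0.5]
gripper_width: 0.085
```

Run:
```python
from geo import *
st()
for k in(0,-60,-110):
    print(k,delta(under+a*.12,y0*R.from_euler('z',k,degrees=True)))
```

```text
t 1.1 pos [0.4501 0.1096 0.3256] j [ 13. -16. -30.  48. -10.  11.] F [ 0.9  1.2 -0.5] M [0.08 0.39 0.06] w 85.0
0 [ 1.39 -2.36  0.48  0.05 -0.02 -0.03]
-60 [ 1.39 -2.36  0.48 -5.88  0.84 10.36]
-110 [  1.39  -2.36   0.48 -10.83   1.55  19.02]
```

>>> jog_arm(plan=[[[1.4,-2.4,0.5,-2,0.3,3.5],[1.4,-2.4,0.5,-4,0.6,7],[1.4,-2.4,0.5,-5.9,0.8,10.4],[1.4,-2.4,0.5,-5.9,0.8,10.4],[1.4,-2.4,0.5,-5.9,0.8,10.4],[1.4,-2.4,0.5,-5.9,0.8,10.4],[1.4,-2.4,0.5,-5.9,0.8,10.4],[1.4,-2.4,0.5,-5.9,0.8,10.4],[1.4,-2.4,0.5,-5.9,0.8,10.4],[1.4,-2.4,0.5,-5.9,0.8,10.4],[1.4,-2.4,0.5,-5.9,0.8,10.4]]])

```text
time: 2.02
tool_pos: [0.4917, 0.0376, 0.34]
eef_rot: [-1.325, 2.342, -0.438]
wrist_force: [-0.0, -0.1, -0.4]
gripper_width: 0.0852
```

Run:
```python
from geo import *
st()
print(delta(under+a*.12,y0*R.from_euler('z',-110,degrees=True)))
```

```text
t 2.02 pos [0.4917 0.0376 0.34  ] j [ -1. -14. -27.  47.  -4. -61.] F [-0.  -0.1 -0.4] M [0.09 0.43 0.03] w 85.2
[ 0.01  0.04  0.   -4.97  0.71  8.64]
```

>>> jog_arm(plan=[[[0,0,0,-1.2,0.2,2.2],[0,0,0,-2.5,0.4,4.3],[0,0,0,-3.7,0.5,6.5],[0,0,0,-5,0.7,8.6],[0,0,0,-5,0.7,8.6],[0.3,0,-0.5,-5,0.7,8.6],[0.6,-0.1,-1.1,-5,0.7,8.6],[1,-0.1,-1.8,-5,0.7,8.6],[1.4,-0.2,-2.4,-5,0.7,8.6],[1.4,-0.2,-2.4,-5,0.7,8.6],[1.4,-0.2,-2.4,-5,0.7,8.6],[1.4,-0.2,-2.4,-5,0.7,8.6]]])

```text
time: 3.02
tool_pos: [0.5337, 0.0317, 0.2688]
eef_rot: [-2.295, 1.644, -0.676]
wrist_force: [0.5, 0.4, 1.0]
gripper_width: 0.0851
```

Run:
```python
from geo import *
st()
x=snap("side","s2",(175,80,305,230),4);y=snap("top","t2",(170,70,300,220),4)
b=np.hstack([x,y]);cv2.imwrite("pics/c2.png",cv2.resize(b,(800,int(b.shape[0]*800/b.shape[1]))))
print(delta(under+a*.002,y0*R.from_euler('z',-110,degrees=True)))
```

```text
t 3.02 pos [0.5337 0.0317 0.2688] j [  -1.   -8.  -33.   35.   -4. -111.] F [0.5 0.4 1. ] M [ 0.1   0.42 -0.02] w 85.1
[ 0.54 -0.04 -1.07  0.02  0.05  0.03]
```

View pics/c2.png

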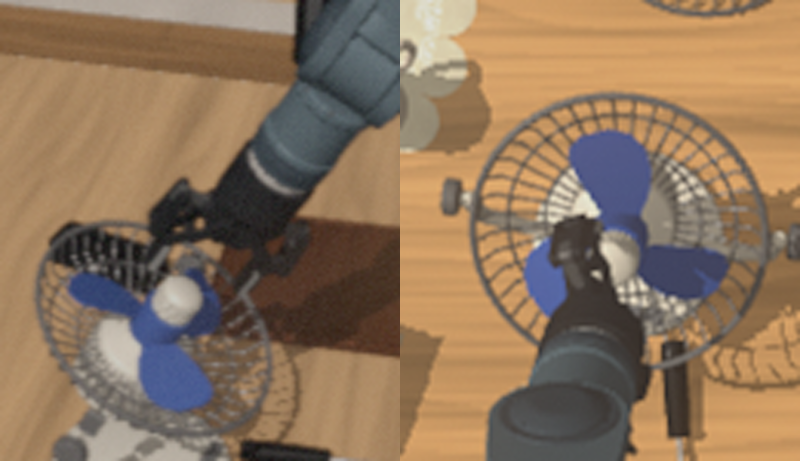

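Run:
```python
from geo import *
o=ctrl.get_obs();M=R.from_rotvec(o["eef_rot"]).as_matrix();p=o["tool_pos"];k=800/1040*4
print("tool z",M[:,2],"y",M[:,1])
f=lambda X:((P("side",X)-[175,80])*k).round(0).tolist()+((P("top",X)-[170,70])*k+[400,0]).round(0).tolist()
for d in(0,.03,.073,.12,.2): print(d,f(p-M[:,2]*d))
for s in(1,-1): print("tips",s,f(p-M[:,2]*.013+s*M[:,1]*.045),"knuckle",f(p-M[:,2]*.06+s*M[:,1]*.055))
print("spin mid",f(under+a*.016),"dome",f(under+a*.032))
```

```text
tool z [ 0.49889612 -0.07327348 -0.86355872] y [-0.82664336 -0.33952104 -0.44876077]
0 [184.0, 283.0, 610.0, 267.0]
0.03 [198.0, 264.0, 606.0, 282.0]
0.073 [220.0, 236.0, 601.0, 305.0]
0.12 [245.0, 204.0, 594.0, 332.0]
0.2 [291.0, 146.0, 580.0, 383.0]
tips 1 [231.0, 288.0, 628.0, 320.0] knuckle [264.0, 261.0, 627.0, 356.0]
tips -1 [148.0, 261.0, 588.0, 225.0] knuckle [161.0, 228.0, 576.0, 236.0]
spin mid [175.0, 298.0, 611.0, 259.0] dome [182.0, 288.0, 610.0, 266.0]
```

The projected tool points match the picture: tips at side (150,263) and (235,290), spinner at (178,297), right edge at 638 in the top view. The gripper is on the axis, so I'll descend and close.

>>> jog_arm(plan=[[[0.15,0,-0.3,0,0,0],[0.3,0,-0.6,0,0,0],[0.45,0,-0.9,0,0,0],[0.55,0,-1.07,0,0,0],[0.55,0,-1.07,0,0,0],[0.55,0,-1.07,0,0,0]]])

```text
time: 3.62
tool_pos: [0.5507, 0.0318, 0.2383]
eef_rot: [-2.293, 1.643, -0.679]
wrist_force: [0.0, 0.3, -0.6]
gripper_width: 0.085
```

>>> jog_arm(plan=[[[0,0,0,0,0,0],[0,0,0,0,0,0],[0,0,0,0,0,0],[0,0,0,0,0,0],[0,0,0,0,0,0],[0,0,0,0,0,0],[0,0,0,0,0,0],[0,0,0,0,0,0],[0,0,0,0,0,0],[0,0,0,0,0,0]]], fingers=30, force=40)

```text
time: 4.45
tool_pos: [0.5508, 0.0317, 0.2391]
eef_rot: [-2.293, 1.642, -0.68]
wrist_force: [-4.9, -0.1, 5.8]
gripper_width: 0.0414
```

Run:
```python
from geo import *
st();print(delta(under+a*.002,y0*R.from_euler('z',-110,degrees=True)))
```

```text
t 4.45 pos [0.5508 0.0317 0.2391] j [  -1.   -5.  -35.   30.   -4. -111.] F [-4.9 -0.1  5.8] M [-0.05  0.76 -0.04] w 41.4
[-0.01 -0.04 -0.04  0.02  0.07  0.04]
```

>>> jog_arm(plan=[[[-0.01,0,0.01,0.66,-0.09,-1.15],[-0.01,0,0.02,1.32,-0.19,-2.31],[-0.02,0,0.03,1.98,-0.28,-3.46],[-0.02,0,0.04,2.64,-0.38,-4.62],[-0.03,0,0.05,3.3,-0.47,-5.77],[-0.03,0,0.06,3.96,-0.56,-6.93],[-0.04,0,0.07,4.62,-0.66,-8.08],[-0.04,0.01,0.07,5.28,-0.75,-9.24],[-0.05,0.01,0.08,5.94,-0.84,-10.39],[-0.05,0.01,0.09,6.6,-0.94,-11.55],[-0.06,0.01,0.1,7.26,-1.03,-12.7],[-0.06,0.01,0.1,7.26,-1.03,-12.7]]])

```text
time: 5.45
tool_pos: [0.5489, 0.032, 0.2418]
eef_rot: [-0.805, 2.531, -0.316]
wrist_force: [-0.0, 0.7, -1.0]
gripper_width: 0.0411
```

Run:
```python
from geo import *
o=st();print("along",(o["tool_pos"]-under)@a,delta(under+a*.006,y0*R.from_euler('z',-37,degrees=True)))
```

```text
t 5.45 pos [0.5489 0.032  0.2418] j [ -1.  -5. -34.  31.  -4. -37.] F [-0.   0.7 -1. ] M [0.05 0.45 0.02] w 41.1
along 0.006233720960526796 [-0.02 -0.04 -0.01  0.01 -0.02  0.13]
```

>>> jog_arm(plan=[[[-0.01,0,0.01,0.66,-0.09,-1.15],[-0.01,0,0.02,1.32,-0.19,-2.31],[-0.02,0,0.03,1.98,-0.28,-3.46],[-0.02,0,0.04,2.64,-0.38,-4.62],[-0.03,0,0.05,3.3,-0.47,-5.77],[-0.03,0,0.06,3.96,-0.56,-6.93],[-0.04,0,0.07,4.62,-0.66,-8.08],[-0.04,0.01,0.07,5.28,-0.75,-9.24],[-0.05,0.01,0.08,5.94,-0.84,-10.39],[-0.05,0.01,0.09,6.6,-0.94,-11.55]]])

```text
time: 6.28
tool_pos: [0.5472, 0.0324, 0.2442]
eef_rot: [0.713, 2.529, 0.09]
wrist_force: [0.8, -0.7, -0.7]
gripper_width: 0.0412
```

Run:
```python
from geo import *
o=st();print("along",(o["tool_pos"]-under)@a,"Maxial",o["wrist_torque"]@a,"Fax",o["wrist_force"]@a,delta(under+a*.009,y0*R.from_euler('z',30,degrees=True)))
```

```text
t 6.28 pos [0.5472 0.0324 0.2442] j [ -1.  -5. -34.  32.  -3.  29.] F [ 0.8 -0.7 -0.7] M [0.02 0.44 0.03] w 41.2
along 0.00915615212704351 Maxial 0.050248372998815446 Fax -1.0814388160309512 [-0.01 -0.05 -0.01 -0.03 -0.07  0.07]
```

>>> jog_arm(plan=[[[-0.01,0,0.01,0.66,-0.09,-1.15],[-0.01,0,0.02,1.32,-0.19,-2.31],[-0.02,0,0.03,1.98,-0.28,-3.46],[-0.02,0,0.04,2.64,-0.38,-4.62],[-0.03,0,0.05,3.3,-0.47,-5.77],[-0.03,0,0.06,3.96,-0.56,-6.93],[-0.04,0,0.07,4.62,-0.66,-8.08],[-0.04,0.01,0.07,5.28,-0.75,-9.24],[-0.05,0.01,0.08,5.94,-0.84,-10.39],[-0.05,0.01,0.09,6.6,-0.94,-11.55],[-0.06,0.01,0.1,7.26,-1.03,-12.7],[-0.06,0.01,0.11,7.92,-1.12,-13.86]]])

```text
time: 7.28
tool_pos: [0.5453, 0.0327, 0.2472]
eef_rot: [2.269, 1.545, 0.546]
wrist_force: [0.0, 0.1, -0.9]
gripper_width: 0.0414
```

Run:
```python
from geo import *
o=st();print("along",(o["tool_pos"]-under)@a,"Maxial",o["wrist_torque"]@a,"Fax",o["wrist_force"]@a,delta(under+a*.012,y0*R.from_euler('z',110,degrees=True)))
```

```text
t 7.28 pos [0.5453 0.0327 0.2472] j [ -2.  -6. -34.  32.  -3. 109.] F [ 0.   0.1 -0.9] M [0.08 0.5  0.04] w 41.4
along 0.012736976002812822 Maxial 0.027498298450146973 Fax -0.8111360719873586 [ 0.   -0.05 -0.02 -0.12 -0.02  0.05]
```

>>> jog_arm(plan=[[[-0.01,0,0.01,0.5,-0.07,-0.87],[-0.01,0,0.02,1,-0.14,-1.74],[-0.03,0,0.05,1,-0.14,-1.74],[-0.05,0.01,0.1,1,-0.14,-1.74],[-0.08,0.01,0.14,1,-0.14,-1.74],[-0.1,0.01,0.17,1,-0.14,-1.74],[-0.1,0.01,0.17,1,-0.14,-1.74]]])

```text
time: 7.87
tool_pos: [0.5423, 0.033, 0.2526]
eef_rot: [2.417, 1.355, 0.595]
wrist_force: [0.4, -0.4, -0.6]
gripper_width: 0.0414
```

Run:
```python
from geo import *
o=st();print("along",(o["tool_pos"]-under)@a,"Maxial",o["wrist_torque"]@a,"Fax",o["wrist_force"]@a)
```

```text
t 7.87 pos [0.5423 0.033  0.2526] j [ -2.  -6. -34.  33.  -3. 119.] F [ 0.4 -0.4 -0.6] M [0.05 0.47 0.03] w 41.4
along 0.01894487830674485 Maxial 0.03656918854932816 Fax -0.7653804895338515
```

>>> jog_arm(plan=[[[-0.1,0.01,0.17,0,0,0],[-0.25,0.03,0.43,0,0,0],[-0.5,0.07,0.87,0,0,0],[-0.83,0.12,1.44,0,0,0],[-1.2,0.17,2.1,0,0,0],[-1.6,0.23,2.8,0,0,0],[-1.6,0.23,2.8,0,0,0],[-1.6,0.23,2.8,0,0,0]]])

```text
time: 8.53
tool_pos: [0.495, 0.04, 0.3394]
eef_rot: [2.414, 1.353, 0.6]
wrist_force: [-0.1, -0.5, -0.5]
gripper_width: 0.0412
```

Run:
```python
from geo import *
o=st()
x=snap("side","s3",(175,60,305,230),4);y=snap("top","t3",(170,70,300,240),4)
b=np.hstack([x,y]);cv2.imwrite("pics/c3.png",cv2.resize(b,(800,int(b.shape[0]*800/b.shape[1]))))
car=np.array([.458,.335,.0]);dn=np.array([0,0,-1.])
for az in(0,15,-15,90,105,45):
    y=np.array([np.cos(np.radians(az)),np.sin(np.radians(az)),0]);
    for s in(1,-1): print(az,s,delta(car+[0,0,.16],toolR(dn,s*y)))
```

```text
t 8.53 pos [0.495  0.04   0.3394] j [ -1. -14. -27.  47.  -3. 120.] F [-0.1 -0.5 -0.5] M [-0.    0.46 -0.01] w 41.2
0 1 [-1.2   9.84 -5.87 -0.9   5.98  6.14]
0 -1 [ -1.2    9.84  -5.87   7.9    1.18 -28.84]
15 1 [-1.2   9.84 -5.87 -1.69  5.9   9.07]
15 -1 [ -1.2    9.84  -5.87   7.24   2.08 -25.97]
-15 1 [-1.2   9.84 -5.87 -0.11  5.99  3.21]
-15 -1 [ -1.2    9.84  -5.87   8.54   0.15 -31.69]
90 1 [-1.2   9.84 -5.87 -5.81  4.3  23.64]
90 -1 [ -1.2    9.84  -5.87   3.71   5.01 -11.44]
105 1 [-1.2   9.84 -5.87 -6.66  3.69 26.52]
105 -1 [-1.2   9.84 -5.87  2.96  5.35 -8.51]
45 1 [-1.2   9.84 -5.87 -3.31  5.51 14.92]
45 -1 [ -1.2    9.84  -5.87   5.87   3.53 -20.18]
```

View pics/c3.png

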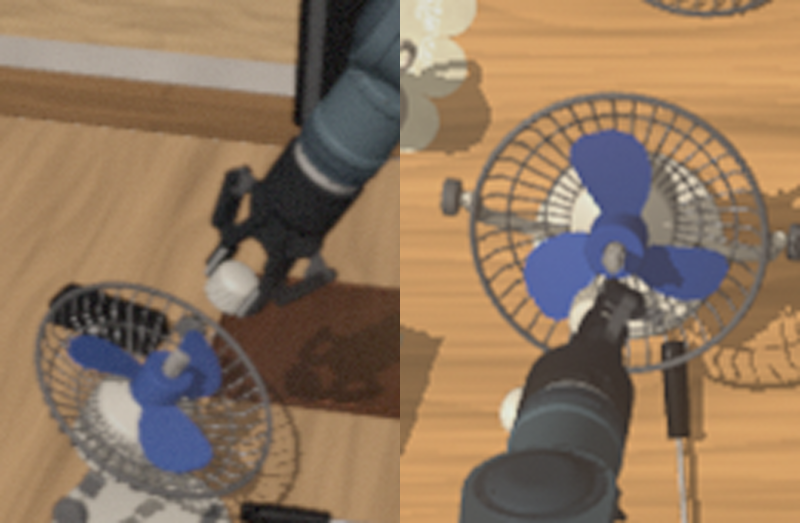

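The picture shows the shaft bare at left panel (176,362) with the spinner between the fingers at (232,287). Next it goes to the carton.

>>> jog_arm(plan=[[[-0.6,1.2,0,0,0.6,0.3],[-1.2,9.8,-2.5,-0.1,6,3.2],[-1.2,9.8,-2.5,-0.1,6,3.2],[-1.2,9.8,-2.5,-0.1,6,3.2],[-1.2,9.8,-2.5,-0.1,6,3.2],[-1.2,9.8,-2.5,-0.1,6,3.2],[-1.2,9.8,-2.5,-0.1,6,3.2],[-1.2,9.8,-2.5,-0.1,6,3.2],[-1.2,9.8,-5.9,-0.1,6,3.2],[-1.2,9.8,-5.9,-0.1,6,3.2],[-1.2,9.8,-5.9,-0.1,6,3.2],[-1.2,9.8,-5.9,-0.1,6,3.2]]])

```text
time: 9.63
tool_pos: [0.4536, 0.3316, 0.1519]
eef_rot: [-2.491, -1.91, 0.022]
wrist_force: [0.3, -1.2, -1.5]
gripper_width: 0.0416
```

Run:
```python
from geo import *
o=st()
az=np.radians(-15);print(delta([.458,.335,.018],toolR(np.array([0,0,-1.]),np.array([np.cos(az),np.sin(az),0]))))
```

```text
t 9.63 pos [0.4536 0.3316 0.1519] j [ 30.  23.  -6.  62.   0. 135.] F [ 0.3 -1.2 -1.5] M [-0.04  0.1  -0.01] w 41.6
[ 0.15  0.11 -4.46  0.08 -0.14  0.01]
```

>>> jog_arm(plan=[[[0.15,0.1,-1,0,0,0],[0.15,0.1,-2,0,0,0],[0.15,0.1,-3,0,0,0],[0.15,0.1,-3.8,0,0,0],[0.15,0.1,-4.2,0,0,0],[0.15,0.1,-4.5,0,0,0],[0.15,0.1,-4.65,0,0,0],[0.15,0.1,-4.75,0,0,0],[0.15,0.1,-4.75,0,0,0]]])

```text
time: 10.38
tool_pos: [0.4588, 0.3349, 0.0099]
eef_rot: [-2.492, -1.91, 0.02]
wrist_force: [-0.4, -0.1, 0.2]
gripper_width: 0.0412
```

>>> jog_arm(plan=[[[0,0,0,0,0,0],[0,0,0,0,0,0],[0,0,0,0,0,0],[0,0,0,0,0,0],[0,0,0,0,0,0],[0,0,0,0,0,0]]], fingers=58)

```text
time: 10.88
tool_pos: [0.4589, 0.335, 0.0101]
eef_rot: [-2.492, -1.91, 0.02]
wrist_force: [-0.9, -0.3, 0.1]
gripper_width: 0.0586
```

>>> jog_arm(plan=[[[0,0,0.5,0,0,0],[0,0,1.5,0,0,0],[0,0,2.7,0,0,0],[0,0,4,0,0,0],[0,0,5,0,0,0],[-0.5,-2.5,6,0,0,0],[-1,-5,7,0,0,0],[-1,-5,7,0,0,0],[-1,-5,7,0,0,0]]])

```text
time: 11.63
tool_pos: [0.4282, 0.1835, 0.221]
eef_rot: [-2.491, -1.911, 0.019]
wrist_force: [1.2, -1.2, 0.4]
gripper_width: 0.0581
```

Run:
```python
from geo import *
o=st()
x=snap("side","s4",(190,130,310,360),4);y=snap("top","t4",(100,90,320,250),4)
x=cv2.resize(x,None,fx=.6,fy=.6);y=cv2.resize(y,None,fx=.55,fy=.55);h=max(x.shape[0],y.shape[0])
pad=lambda i:cv2.copyMakeBorder(i,0,h-i.shape[0],0,0,0)
cv2.imwrite("pics/c4.png",np.hstack([pad(x),pad(y)]))
for k in(0,30,60,90): print(k,delta(under+a*.10,y0*R.from_euler('z',k,degrees=True)))
```

```text
t 11.63 pos [0.4282 0.1835 0.221 ] j [ 16.  10. -13.  68.  -0. 121.] F [ 1.2 -1.2  0.4] M [-0.03  0.02  0.02] w 58.1
0 [ 2.43 -4.8   3.33 -5.85 -3.42 20.35]
30 [ 2.43 -4.8   3.33 -4.44 -4.56 14.53]
60 [ 2.43 -4.8   3.33 -2.99 -5.37  8.68]
90 [ 2.43 -4.8   3.33 -1.49 -5.89  2.82]
```

View pics/c4.png

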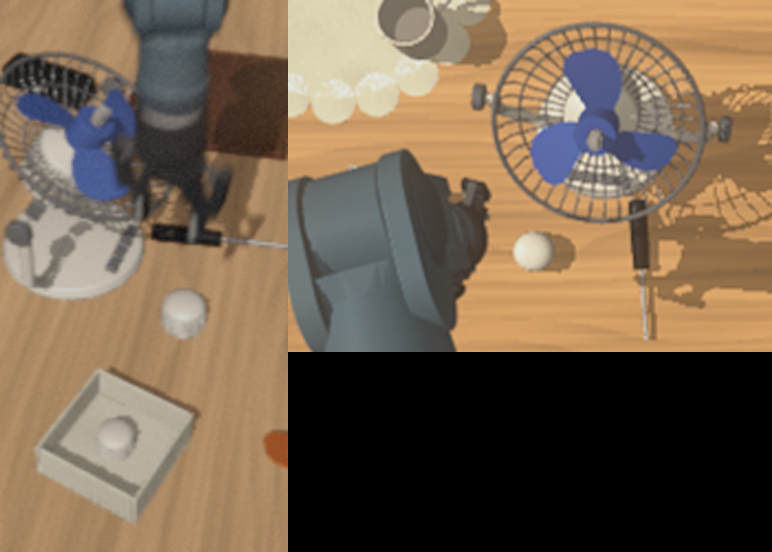

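The left panel shows the spinner standing in the carton at (117,437). The loose decoy cap at (184,312) is untouched and the blade is still on the shaft. Now the blade.

>>> jog_arm(plan=[[[0,-0.5,1.2,-0.3,-1,0.5],[0.4,-1.5,2.4,-0.6,-2.4,1.1],[2.4,-4.8,3.3,-1.5,-5.9,2.8],[2.4,-4.8,3.3,-1.5,-5.9,2.8],[2.4,-4.8,3.3,-1.5,-5.9,2.8],[2.4,-4.8,3.3,-1.5,-5.9,2.8],[2.4,-4.8,3.3,-1.5,-5.9,2.8],[2.4,-4.8,3.3,-1.5,-5.9,2.8],[2.4,-4.8,3.3,-1.5,-5.9,2.8],[2.4,-4.8,3.3,-1.5,-5.9,2.8]]], fingers=85)

```text
time: 12.57
tool_pos: [0.5012, 0.0389, 0.3215]
eef_rot: [1.921, 1.887, 0.44]
wrist_force: [0.7, -0.3, 0.0]
gripper_width: 0.0851
```

Run:
```python
from geo import *
o=st();Rg=y0*R.from_euler('z',90,degrees=True)
# Spinner grasp held at tool_pos lateral: use that as axis offset
q=np.array([.5508,.0317,.2391])-under;print("lateral offs when gripping",q-a*(q@a))
print(delta(under+a*.10,Rg),delta(under-a*.016,Rg))
```

```text
t 12.57 pos [0.5012 0.0389 0.3215] j [ -0. -13. -29.  44.  -4.  90.] F [ 0.7 -0.3  0. ] M [ 0.09  0.37 -0.02] w 85.1
lateral offs when gripping [0.00092217 0.00117519 0.0004319 ]
[ 0.02 -0.05  0.04 -0.    0.   -0.01] [ 1.94 -0.32 -3.31 -0.    0.   -0.01]
```

>>> jog_arm(plan=[[[0.5,-0.08,-0.85,0,0,0],[1,-0.15,-1.7,0,0,0],[1.4,-0.22,-2.4,0,0,0],[1.7,-0.26,-2.9,0,0,0],[1.85,-0.28,-3.15,0,0,0],[1.94,-0.29,-3.31,0,0,0],[1.94,-0.29,-3.31,0,0,0],[1.94,-0.29,-3.31,0,0,0]]])

```text
time: 13.23
tool_pos: [0.5598, 0.0307, 0.2228]
eef_rot: [1.92, 1.888, 0.44]
wrist_force: [0.5, -0.8, 0.1]
gripper_width: 0.0849
```

>>> jog_arm(plan=[[[0,0,0,0,0,0],[0,0,0,0,0,0],[0,0,0,0,0,0],[0,0,0,0,0,0],[0,0,0,0,0,0],[0,0,0,0,0,0],[0,0,0,0,0,0],[0,0,0,0,0,0]]], fingers=40, force=40)

```text
time: 13.9
tool_pos: [0.5599, 0.0309, 0.2245]
eef_rot: [1.919, 1.886, 0.442]
wrist_force: [-6.1, 0.7, 6.9]
gripper_width: 0.0512
```

Run:
```python
from geo import *
o=st();Rg=y0*R.from_euler('z',90,degrees=True)
print("along",(o["tool_pos"]-under)@a,"Fax",o["wrist_force"]@a,delta(under-a*.016,Rg))
```

```text
t 13.9 pos [0.5599 0.0309 0.2245] j [ -2.  -3. -36.  28.  -3.  89.] F [-6.1  0.7  6.9] M [ 0.17  0.8  -0.1 ] w 51.2
along -0.014252649004119076 Fax 9.001185428805465 [-0.02 -0.06 -0.07 -0.01  0.03 -0.02]
```

>>> jog_arm(plan=[[[-0.05,0.01,0.09,0,0,0],[-0.13,0.02,0.23,0,0,0],[-0.25,0.035,0.43,0,0,0],[-0.37,0.05,0.65,0,0,0],[-0.5,0.07,0.87,0,0,0],[-0.5,0.07,0.87,0,0,0]]])

```text
time: 14.4
tool_pos: [0.5443, 0.0331, 0.252]
eef_rot: [1.918, 1.886, 0.443]
wrist_force: [-1.3, -0.2, -1.6]
gripper_width: 0.0513
```

Run:
```python
from geo import *
o=st();print("along",(o["tool_pos"]-under)@a,"Fax",o["wrist_force"]@a)
```

```text
t 14.4 pos [0.5443 0.0331 0.252 ] j [ -1.  -6. -34.  32.  -3.  89.] F [-1.3 -0.2 -1.6] M [ 0.12  0.75 -0.01] w 51.3
along 0.01739687488073185 Fax -0.749478329778858
```

>>> jog_arm(plan=[[[-0.12,0.02,0.22,0,0,0],[-0.25,0.035,0.43,0,0,0],[-0.37,0.05,0.65,0,0,0],[-0.5,0.07,0.87,0,0,0],[-0.62,0.09,1.08,0,0,0],[-0.75,0.11,1.3,0,0,0],[-0.87,0.12,1.52,0,0,0],[-1,0.14,1.74,0,0,0],[-1.15,0.16,2,0,0,0],[-1.3,0.19,2.3,0,0,0],[-1.3,0.19,2.3,0,0,0]]])

```text
time: 15.32
tool_pos: [0.5057, 0.0389, 0.3237]
eef_rot: [1.916, 1.884, 0.446]
wrist_force: [-0.3, -0.8, -0.3]
gripper_width: 0.0511
```

Run:
```python
from geo import *
o=st();print("along",(o["tool_pos"]-under)@a,"Fax",o["wrist_force"]@a)
x=snap("side","s5",(175,60,305,230),4);y=snap("top","t5",(170,70,300,240),4)
b=np.hstack([x,y]);cv2.imwrite("pics/c5.png",cv2.resize(b,(800,int(b.shape[0]*800/b.shape[1]))))
for az in(-60,-30,0,30,60,90):
    yv=np.array([np.cos(np.radians(az)),np.sin(np.radians(az)),0])
    print(az,delta([.452,-.366,.2],toolR(np.array([0,0,-1.]),yv)))
```

```text
t 15.32 pos [0.5057 0.0389 0.3237] j [ -1. -13. -28.  44.  -4.  89.] F [-0.3 -0.8 -0.3] M [ 0.11  0.45 -0.03] w 51.1
along 0.09900926209778024 Fax -0.16261860026139682
-60 [ -1.79 -13.49  -4.06   3.83   5.03 -11.52]
-30 [ -1.79 -13.49  -4.06   2.32   5.66  -5.67]
0 [ -1.79 -13.49  -4.06   0.77   6.     0.19]
30 [ -1.79 -13.49  -4.06  -0.82   6.07   6.05]
60 [ -1.79 -13.49  -4.06  -2.44   5.85  11.9 ]
90 [ -1.79 -13.49  -4.06  -4.11   5.32  17.73]
```

View pics/c5.png

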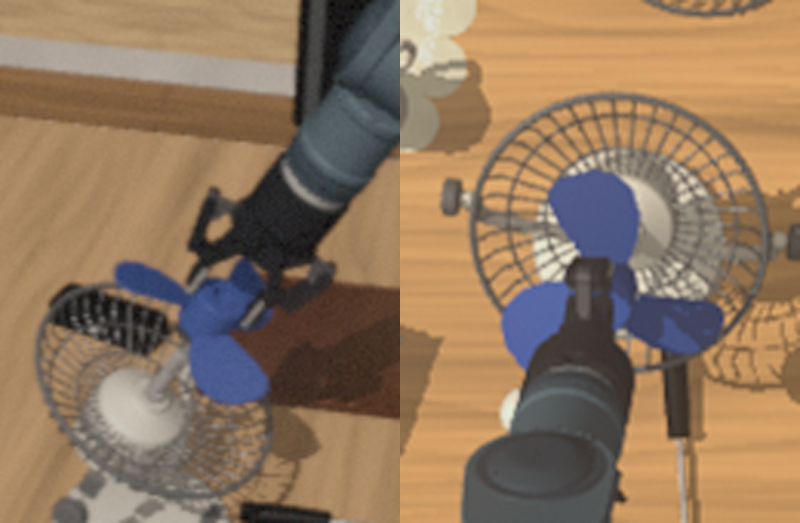

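The blade is clear of the shaft, held square between the fingers at left panel (215,310). I'll swing it over the tray.

>>> jog_arm(plan=[[[-1.2,0,0.6,0,0.5,0],[-1.8,-1.5,0.6,0.1,1.5,0],[-1.8,-13.5,-0.5,0.8,6,0.2],[-1.8,-13.5,-0.5,0.8,6,0.2],[-1.8,-13.5,-0.5,0.8,6,0.2],[-1.8,-13.5,-0.5,0.8,6,0.2],[-1.8,-13.5,-0.5,0.8,6,0.2],[-1.8,-13.5,-0.5,0.8,6,0.2],[-1.8,-13.5,-0.5,0.8,6,0.2],[-1.8,-13.5,-0.5,0.8,6,0.2],[-1.8,-13.5,-4,0.8,6,0.2],[-1.8,-13.5,-4,0.8,6,0.2]]])

```text
time: 16.42
tool_pos: [0.4533, -0.3619, 0.2307]
eef_rot: [2.22, 2.215, 0.003]
wrist_force: [0.8, 0.2, -1.7]
gripper_width: 0.0509
```

>>> jog_arm(plan=[[[0,0,0,0,0,0],[0,0,0,0,0,0]]])

```text
time: 16.58
tool_pos: [0.4513, -0.361, 0.2273]
eef_rot: [-2.225, -2.215, -0.003]
wrist_force: [0.2, -0.0, -0.1]
gripper_width: 0.051
```

Run:
```python
from geo import *
o=st();print(R.from_rotvec(o["eef_rot"]).as_matrix()[:,2])
print(delta([.452,-.366,.033],toolR(np.array([0,0,-1.]),np.array([1,0,0.]))))
b=snap("top","t6",(290,110,460,260),4);print(b.shape)
```

```text
t 16.58 pos [ 0.4513 -0.361   0.2273] j [-45.  22.   5.  73.   0.  45.] F [ 0.2 -0.  -0.1] M [-0.02 -0.06  0.  ] w 51.0
[-1.04361736e-04  2.72027583e-03 -9.99996295e-01]
[ 0.02 -0.17 -6.48 -0.03 -0.    0.05]
(600, 680, 3)
```

View pics/t6.png

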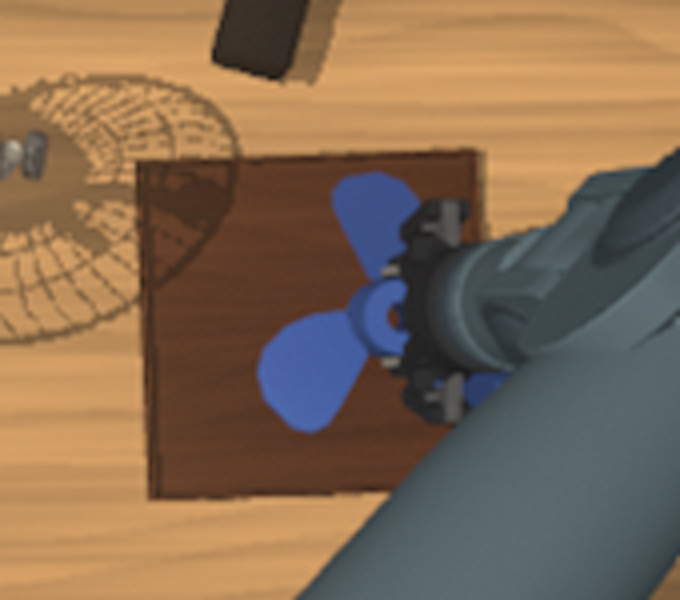

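The blade hangs flat over the tray: hub at (385,318), tray centre near (312,325). The offset is what its height would cause. Lowering gently.

>>> jog_arm(plan=[[[0,-0.1,-1,0,0,0],[0,-0.15,-2,0,0,0],[0,-0.17,-3,0,0,0],[0,-0.17,-3.9,0,0,0],[0,-0.17,-4.7,0,0,0],[0,-0.17,-5.3,0,0,0],[0,-0.17,-5.7,0,0,0],[0,-0.17,-6,0,0,0],[0,-0.17,-6.2,0,0,0],[0,-0.17,-6.3,0,0,0],[0,-0.17,-6.35,0,0,0],[0,-0.17,-6.35,0,0,0]]])

```text
time: 17.63
tool_pos: [0.4539, -0.3674, 0.0411]
eef_rot: [2.22, 2.214, 0.003]
wrist_force: [-0.4, 0.6, -1.1]
gripper_width: 0.051
```

Run:
```python
from geo import *
st()
```

```text
t 17.63 pos [ 0.4539 -0.3674  0.0411] j [-45.  29. -13.  48.   0.  45.] F [-0.4  0.6 -1.1] M [ 0.03 -0.04  0.02] w 51.0
```

>>> jog_arm(plan=[[[0,0,-0.05,0,0,0],[0,0,-0.1,0,0,0],[0,0,-0.15,0,0,0],[0,0,-0.2,0,0,0],[0,0,-0.2,0,0,0],[0,0,-0.2,0,0,0]]])

```text
time: 18.13
tool_pos: [0.4537, -0.3672, 0.0349]
eef_rot: [2.221, 2.214, 0.003]
wrist_force: [0.1, 0.0, -1.2]
gripper_width: 0.051
```

>>> jog_arm(plan=[[[0,0,-0.03,0,0,0],[0,0,-0.06,0,0,0],[0,0,-0.09,0,0,0],[0,0,-0.09,0,0,0],[0,0,-0.09,0,0,0]]])

```text
time: 18.55
tool_pos: [0.4536, -0.3671, 0.0321]
eef_rot: [2.221, 2.215, 0.003]
wrist_force: [-0.1, -0.3, -0.6]
gripper_width: 0.0508
```

>>> jog_arm(plan=[[[0,0,-0.03,0,0,0],[0,0,-0.06,0,0,0],[0,0,-0.08,0,0,0],[0,0,-0.08,0,0,0],[0,0,-0.08,0,0,0]]])

```text
time: 18.97
tool_pos: [0.4538, -0.3674, 0.0305]
eef_rot: [2.22, 2.214, 0.003]
wrist_force: [-2.0, 1.5, 5.8]
gripper_width: 0.0508
```

Touchdown: Fz is +5.8 N at TCP z = 0.0305, close to the 0.032 expected. Releasing and withdrawing.

>>> jog_arm(plan=[[[0,0,0.02,0,0,0],[0,0,0.02,0,0,0],[0,0,0.02,0,0,0],[0,0,0.02,0,0,0],[0,0,0.02,0,0,0],[0,0,0.02,0,0,0],[0,0,0.02,0,0,0]]], fingers=75)

```text
time: 19.55
tool_pos: [0.4538, -0.3673, 0.031]
eef_rot: [2.221, 2.214, 0.003]
wrist_force: [-0.2, -0.2, 0.3]
gripper_width: 0.0748
```

>>> jog_arm(plan=[[[0,0,0.3,0,0,0],[0,0,0.8,0,0,0],[0,0,1.6,0,0,0],[0,0,2.8,0,0,0],[0,0,4,0,0,0],[0,0,5.2,0,0,0],[-4,0,7,0,0,0],[-4,2,7,0,0,0],[-4,2,7,0,0,0],[-4,2,7,0,0,0]]])

```text
time: 20.38
tool_pos: [0.3314, -0.3056, 0.2432]
eef_rot: [2.221, 2.213, 0.003]
wrist_force: [0.5, 0.4, 0.3]
gripper_width: 0.0748
```

Run:
```python
from geo import *
st();snap("top","t7",s=1.5);x=snap("side","s7",s=1.5)
```

```text
t 20.38 pos [ 0.3314 -0.3056  0.2432] j [-51.   7. -13.  70.   0.  39.] F [0.5 0.4 0.3] M [ 0.   -0.03  0.  ] w 74.8
```

View pics/t7.png

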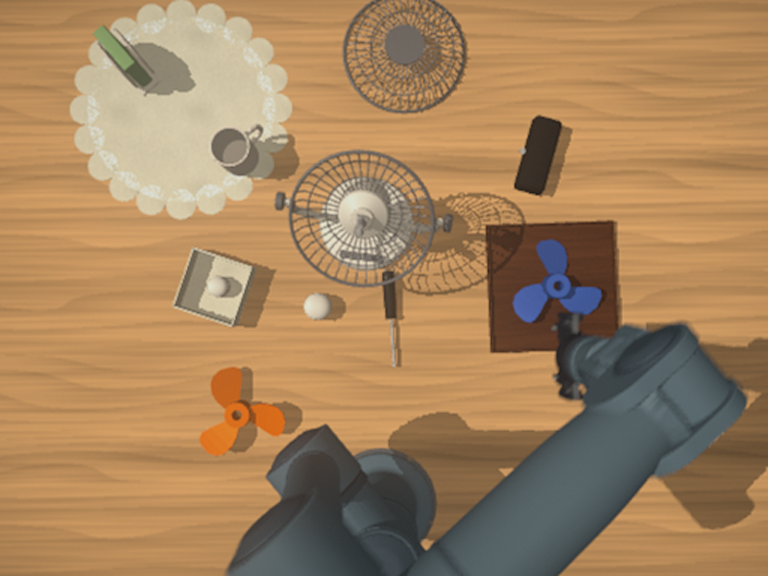

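View pics/s7.png

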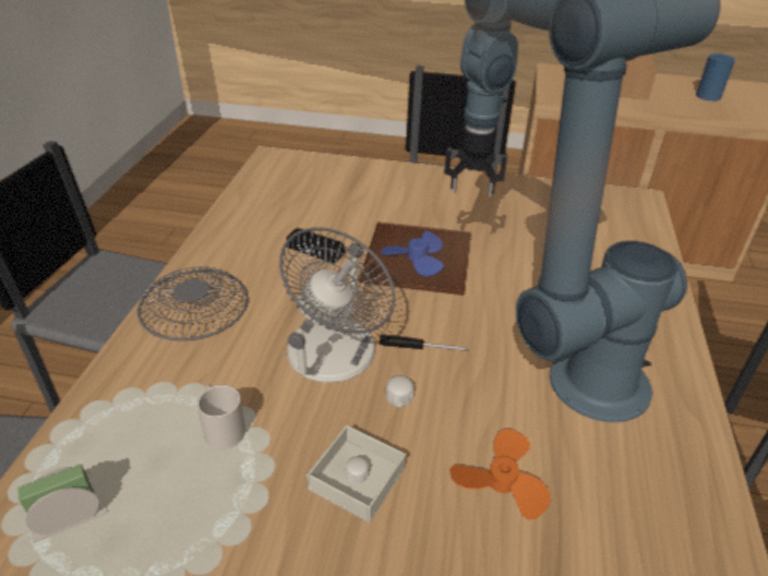

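The blade lies flat, front up, in the tray: hub at top (557,286), within about 2 px of the tray's centre. The spinner is in the carton at top (218,286) and side (357,467). The mug, screwdriver, case, loose cap and orange blade haven't moved, and the arm is clear of everything. Handing in.

```bash
python3 -c "
from plant import ctrl
print(ctrl.job_done())"
```

```text
the job is handed in; nothing more can be done
None
```

The spinner is in the white carton and the blade lies flat, hub front up, in the wooden tray. I handed the job in at about 20 s on the robot's clock; it gave no verdict.

- **Spinner:** I turned it about 230° clockwise, climbing with the thread. It lifted off with no noticeable force, and I released it in the carton.
- **Blade:** I drew it straight off along the shaft and lowered it until I felt a light contact of about 6 N, then let go.
- **Last checks:** The final pictures from both cameras show the blade within about 2 px of the tray's centre and the spinner inside the carton. The bystanders and decoys look unmoved, and the open gripper is clear of everything. The highest wrist force I read was about 9 N, while closing on the hub.
- **Small disagreements:**
  - The side camera placed the spinner about 1 px (2 mm) off the position I worked out.
  - The guard rim suggested a blade seat up to 15 mm lower on the shaft, so I went by the spinner's outline instead, and the grips held.

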